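# Sticker the timber stack and draw the next batten out of the case

## Task

First lay the two short loose stickers flat across the two bottom slats of the stack, square to them, one at each end, and let go of them. Then take the long batten out of the stock case, tilting it lengthwise so that it comes out through the top opening that is shorter than it is, and finish while holding it, still and level, about 10 cm above the stickers, centred over the stack and in line with the bottom slats, ready for the next layer. Leave the other things on the bench where they are.

Things in the scene. Friction and masses are not known exactly. Their poses are not given: they have to be found in the camera images.
- case: Plywood stock case, fixed, left or right on the bench, 432 (own x) x 186 (y) x 110 high. Origin: centre of its underside; x points away from the robot within 0.15 rad. Walls and floor 8 thick; inside 416 long, 170 wide. Inside, two cross bearers 16 wide at x = -40 and +40 run the full width, tops at z = 63. Two fixed top boards close its ends and leave an opening between them.
- opening (a point): Centre of the case's top opening, level with the top face (z = 110). The opening is 150 long (case x) by 170 wide (case y); the wooden top boards at either end of it are 20 thick (z 90 to 110) and reach from x = 75 either side to the ends of the case.
- batten: Long batten, plain light wood, 260 (own x) x 32 (y) x 16 (z), about 90 g, lying flat on the bearers inside the case, along its length within 0.08 rad, its middle within 15 lengthwise and 15 sideways of the case's middle; both ends are hidden under the top boards. Origin: centre of its underside.
- stack: Base of the stack, fixed, on the other side from the case: plywood board 260 (own x) x 170 (y) x 15 high with two bottom slats fixed on it, each 240 long (x), 32 wide, 16 high, centred at y = -55 and +55, tops at z = 31. Origin: centre of the board's underside; x points away from the robot within 0.15 rad.
- end_near (a point): Place of one sticker: on the stack's centre line, 95 from its middle towards the robot (stack x = -95), at the height of the slats' tops (31), where the centre of the sticker's underside goes; the sticker lies along the stack's y.
- end_far (a point): Place of the other sticker: the same at stack x = +95.
- sticker1: Loose sticker (spacer stick), plain light wood, 180 (own x) x 32 (y) x 16 (z), about 60 g, lying flat on the bench between case and stack, roughly along world y. Origin: centre of its underside. Either sticker may go to either end.
- sticker2: The second sticker, the same as the first, farther from the robot.
- glue: Bystander, leave alone: white glue bottle, 60 dia x 170 tall. Origin: centre of its underside.
- tape: Bystander, leave alone: black tape measure, 65 x 65 x 34. Origin: centre of its underside.
- plane: Bystander, leave alone: small hand plane, 160 x 50 x 42. Origin: centre of its underside.
- mallet: Bystander, leave alone: wooden mallet lying flat, 305 long. Origin: centre of its underside near the middle of its length.
- screwdriver: Bystander, leave alone: screwdriver with red handle. Origin: centre of its underside near the middle of its length.
- mug: Bystander, leave alone: blue mug, 80 dia x 90 tall. Origin: centre of its underside.
- offcut: Bystander, leave alone: dark wood offcut, 120 x 70 x 40. Origin: centre of its underside.
Not all that is in view belongs to the job. Leave any grey look-alike of the sticker1 alone.

How it is judged:
On the way, in this order (a step that is already met when the one before it is completed fails the run):
1. both stickers lie across the bottom slats, one at each end, released (((x of sticker1 in the frame of stack between -0.122 and -0.065 m and y of sticker1 in the frame of stack between -0.03 and 0.03 m and z of sticker1 in the frame of stack between 0.026 and 0.037 m and angle between each of sticker1, sticker2's own z axis and vertical below 0.1 rad and angle between the x axis of each of sticker1, sticker2 and the y axis of stack, either way round below 0.2 rad and contact force between the fingers and sticker1 below 0.1 N and linear speed of each of sticker1, sticker2 below 0.02 m/s and x of sticker2 in the frame of stack between 0.065 and 0.122 m and y of sticker2 in the frame of stack between -0.03 and 0.03 m and z of sticker2 in the frame of stack between 0.026 and 0.037 m and contact force between the fingers and sticker2 below 0.1 N) or (x of sticker1 in the frame of stack between 0.065 and 0.122 m and y of sticker1 in the frame of stack between -0.03 and 0.03 m and z of sticker1 in the frame of stack between 0.026 and 0.037 m and angle between each of sticker1, sticker2's own z axis and vertical below 0.1 rad and angle between the x axis of each of sticker1, sticker2 and the y axis of stack, either way round below 0.2 rad and contact force between the fingers and sticker1 below 0.1 N and linear speed of each of sticker1, sticker2 below 0.02 m/s and x of sticker2 in the frame of stack between -0.122 and -0.065 m and y of sticker2 in the frame of stack between -0.03 and 0.03 m and z of sticker2 in the frame of stack between 0.026 and 0.037 m and contact force between the fingers and sticker2 below 0.1 N))), for 0.2 s.
2. the batten is tilted through the opening: plainly inclined, its middle passing the opening (angle between batten's own z axis and vertical above 0.17 rad and z of batten in the frame of case above 0.075 m and horizontal distance between batten and opening below 0.15 m), for 0.1 s.
At the end, for the whole second after the job is handed in: Stickers released, flat on the slats, centres 65-122 mm either side of the stack's middle, within 30 mm of its centre line and 0.2 rad of square. Batten in the fingers, still, level to 0.17 rad, underside 87-250 mm over the bench, within 50 mm and 0.2 rad of the stack's middle and line (((x of sticker1 in the frame of stack between -0.122 and -0.065 m and y of sticker1 in the frame of stack between -0.03 and 0.03 m and z of sticker1 in the frame of stack between 0.026 and 0.037 m and angle between each of sticker1, sticker2's own z axis and vertical below 0.1 rad and angle between the x axis of each of sticker1, sticker2 and the y axis of stack, either way round below 0.2 rad and contact force between the fingers and sticker1 below 0.1 N and linear speed of each of sticker1, sticker2 below 0.02 m/s and x of sticker2 in the frame of stack between 0.065 and 0.122 m and y of sticker2 in the frame of stack between -0.03 and 0.03 m and z of sticker2 in the frame of stack between 0.026 and 0.037 m and contact force between the fingers and sticker2 below 0.1 N) or (x of sticker1 in the frame of stack between 0.065 and 0.122 m and y of sticker1 in the frame of stack between -0.03 and 0.03 m and z of sticker1 in the frame of stack between 0.026 and 0.037 m and angle between each of sticker1, sticker2's own z axis and vertical below 0.1 rad and angle between the x axis of each of sticker1, sticker2 and the y axis of stack, either way round below 0.2 rad and contact force between the fingers and sticker1 below 0.1 N and linear speed of each of sticker1, sticker2 below 0.02 m/s and x of sticker2 in the frame of stack between -0.122 and -0.065 m and y of sticker2 in the frame of stack between -0.03 and 0.03 m and z of sticker2 in the frame of stack between 0.026 and 0.037 m and contact force between the fingers and sticker2 below 0.1 N)) and height (world z) of batten between 0.087 and 0.25 m and angle between batten's own z axis and vertical below 0.17 rad and horizontal distance between batten and stack below 0.05 m and angle between the x axis of batten and the x axis of stack, either way round below 0.2 rad and contact force between the fingers and batten above 1 N and contact force between batten and case below 0.1 N and contact force between batten and stack below 0.1 N and contact force between batten and sticker1 below 0.1 N and contact force between batten and sticker2 below 0.1 N and linear speed of batten below 0.03 m/s); the arm keeps its last pose, push and grip.
It fails at once if a bystander is moved more than 40 mm (distance of any of glue, tape, plane, mallet, screwdriver, mug, offcut from where it was at the start of the episode above 0.04 m).
It also fails if it takes over 72 s, if anything falls off the work surface, if the arm or the gripper's body presses on something with over 40 N, if the wrist force passes 120 N, or if a joint passes its speed limit or range.

## Robot

A 6-joint arm with a two-finger parallel gripper is mounted at the origin on the work surface. World frame = base frame: x ahead of the robot, y to its left, z up, the work surface at z = 0. Lengths are in m, angles in rad, forces in N, time in s.
With the tool pointing down it reaches from about 0.275 to 0.725 m from the base axis. Payload 5.6 kg.
Tool frame: the origin (TCP) lies between the finger pads; the fingertips stand finger_overhang ahead of it and the grasp point (between the pads) lies 3 mm ahead of it (finger_overhang is the distance from the TCP to the fingertips, in m); z points along the fingers, y is the line along which they close (so a half turn about z gives the same grasp; the last joint's range is limited). The gripper opens to 85 mm and grips with 20 to 120 N. Pads are 22 mm wide; open, the fingers measure 114 mm over their backs; the gripper's body (76 mm by 85 mm) begins 54 mm behind the grasp point. The pads swing forward as they close: fully open they stand 13 mm farther back than shut.
Start: joints at [0.285, 0.255, 0.108, 0, -1.424, -0.285], TCP at [0.55, 0, 0.217] pointing down, gripper open.
Joint ranges: [-2.95, 2.95], [-1.21, 1.97], [-1.09, 1.5], [-2.87, 1.71], [-2.94, -0.07], [-3.05, 3.05]. Speed limits (rad/s): [2.57, 2.57, 3.14, 3.14, 3.14, 3.14].

## Interface

Orientations are given as a unit quaternion [x, y, z, w].
In Python, from plant import observe, read_camera, close_job, finger_overhang gives the robot as it stands.
- The arm moves only by the tool step_arm, never from a script. Its arguments are lists of equal length, an entry for each row: "gripper": the closure, from 0 (fully open) to 1 (shut); "slide": the shift along the world's x, y, z in m, a list of three; "rot": the turn, a rotation vector about the world's x, y, z in degrees, a list of three. In form: {"gripper": [gripper, ...], "slide": [[dx, dy, dz], ...], "rot": [[ax, ay, az], ...]}. A call has 1 to 12 rows; each row shifts and turns the commanded pose from where the row before left it; what a row does not reach is not made up. A row lasts 1/8 s, in which the tool goes at most 62.5 mm and 10.7 degrees, less where a joint would pass 70% of its speed; a pose out of reach is approached as far as the arm can. A call is refused whole if a number of a shift passes 0.0625 or a number of a turn 10.7, either way. A call with a gripper value outside its range is refused whole. The fingers move at their own pace and stop on an object; "newtons" is the grip in N (left out, the last holds). Time passes only in rows, so rows that do not move let the fingers close. It gives the time, the measured TCP pose, the force, the opening and the grip force at its end, in the units of the state.
- observe(): the state, without advancing time (a new reading comes with each control period).
- read_camera(name): name is "scene" or "side" or "wrist"; returns a dict with "frame" (384x512x3 uint8, red, green, blue), "vfov" (degrees; the focal length in pixels is half the picture's height over the tangent of half this angle, whatever the lens; pixels are square), "cx", "cy" (the principal point, pixels), "world_to_cam" (4x4, takes a point from world to camera coordinates). Camera axes: x right, y down, z forward; pixel columns grow to the right and rows downward; lengths in m; the calibration is good to about 2 mm. A picture is of the moment at which its call begins. There is no depth.
- close_job(): hands the job in; it is judged then, once.
The state is a dict: "time": time; "qpos": joint angles; "joint_vel": joint speeds; "tau": joint torques, N m; "eef_pos": TCP position; "tcp_rot": TCP orientation; "ft_force": force on the tool from outside, world axes, zero at the start; "ft_torque": the same for the moment, N m; "finger_gap": finger opening in m; "finger_force": force on a finger pad.
Only numpy, scipy, OpenCV 4.12 (cv2) and the standard library are available. Lean on these libraries where they do the work, as an engineer would, in place of code of your own. Each camera call takes 0.05 s, during which the arm holds its last target. There are 200 camera calls.

## Working session

There is one attempt and no reset: what is moved stays moved. The work goes in short steps, Python scripts to look and compute and a tool call to move; the robot and the scene stay as the last step left them, time stands still between calls to the robot, and variables do not carry over. Pictures are saved under pics/ and viewed, at most 10 in all, crops included, and the job is handed in when it is done.

Besides the shell and the picture viewer there is one more tool, called after "Call:" by a JSON object that holds its "method" and its "body". step_arm: Moves the arm, as the interface text tells. Its arguments: {"type":"object","properties":{"gripper":{"type":"array"},"slide":{"type":"array"},"rot":{"type":"array"},"newtons":{"type":"number"}},"required":["gripper","slide","rot"]}

```bash
mkdir -p pics; cat > h.py <<'E'
import numpy as np, cv2
from plant import observe, read_camera, close_job, finger_overhang
def cam(n):
    c=read_camera(n); f=c["frame"].shape[0]/2/np.tan(np.radians(c["vfov"])/2)
    c["f"]=f; return c
def save(c,name,s=1.5):
    cv2.imwrite("pics/"+name,cv2.resize(c["frame"][:,:,::-1],None,fx=s,fy=s,interpolation=cv2.INTER_CUBIC))
def ray(c,u,v,z):
    M=np.array(c["world_to_cam"]);R=M[:3,:3];o=-R.T@M[:3,3]
    d=R.T@np.array([(u-c["cx"])/c["f"],(v-c["cy"])/c["f"],1])
    return o+d*(z-o[2])/d[2]
def proj(c,p):
    q=(np.array(c["world_to_cam"])@np.append(p,1))[:3]
    return q[:2]/q[2]*c["f"]+[c["cx"],c["cy"]]
E
python3 - <<'E'
from h import *
print(finger_overhang, observe())
fr=[]
for n in("scene","side"):
    c=cam(n); save(c,n+"0.png"); M=np.array(c["world_to_cam"]); print(n,c["f"],c["cx"],c["cy"],(-M[:3,:3].T@M[:3,3]).round(3),M[2,:3].round(2))
E
```

```text
0.022 {'time': 0.0, 'qpos': array([ 2.84610919e-01,  2.55720747e-01,  1.06992510e-01, -4.55837060e-04,
       -1.42390762e+00, -2.84599087e-01]), 'joint_vel': array([ 0.00119696, -0.00212174, -0.0007336 ,  0.00057994, -0.00238633,
       -0.00099593]), 'tau': array([-4.48901856e-04, -3.86631560e+01,  2.37934113e+01,  5.36471218e+00,
       -6.25866101e-03, -4.57470776e-06]), 'eef_pos': array([5.49469204e-01, 5.41071591e-05, 2.16107796e-01]), 'tcp_rot': array([-7.07086912e-01,  7.07126015e-01,  6.39348884e-04, -6.98583210e-04]), 'ft_force': array([-0.25864152,  0.46961084, -0.79791598]), 'ft_torque': array([-0.01843506, -0.01002899, -0.03387266]), 'finger_force': 0.0, 'finger_gap': 0.08537051859749407}
scene 349.6709677169656 250.92560902104935 190.81820233232338 [ 1.093 -0.797  0.886] [-0.45  0.64 -0.61]
side 348.2026748525511 258.186269881637 188.53558302651422 [-0.094  0.738  1.072] [ 0.44 -0.53 -0.73]
```

View pics/scene0.png

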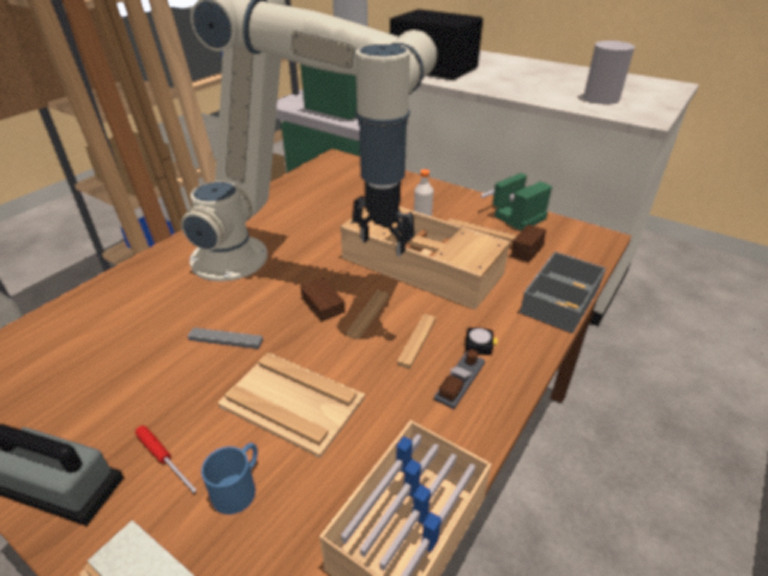

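View pics/side0.png

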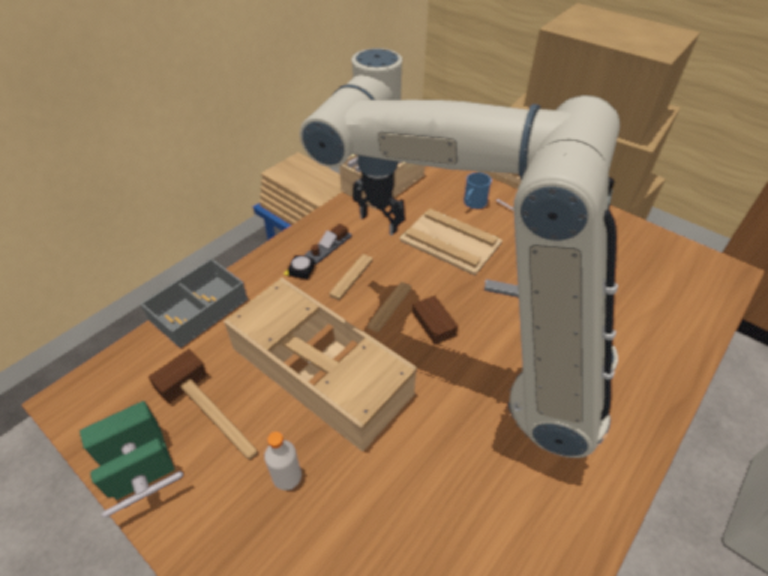

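Scene view (768x576 scale): case at (430,250), stack at (292,402), sticker2 at (417,340), sticker1 in the arm's shadow at (367,312), grey look-alike at (225,338), offcut at (322,298). In the side view, the batten is visible in the opening at (315,355).

```bash
python3 - <<'E'
from h import *
c=cam("scene"); s=cam("side")
def P(c,l,z,t): print(t,[tuple((ray(c,u/1.5,v/1.5,z)[:2]).round(3).tolist()) for u,v in l])
P(c,[(220,402),(363,398),(320,450),(268,354)],.015,"board scene")
P(s,[(435,211),(502,241),(466,271),(401,240)],.015,"board side")
P(c,[(426,316),(406,364)],.016,"st2 scene"); P(s,[(366,258),(337,296)],.016,"st2 side")
P(c,[(380,290),(355,335)],.016,"st1 scene"); P(s,[(405,288),(377,330)],.016,"st1 side")
P(s,[(282,281),(415,368),(363,425),(228,325)],.11,"case top side")
P(s,[(292,340),(340,368)],.079,"batten axis side")
P(c,[(322,298)],.03,"offcut");P(s,[(435,320)],.03,"offcut")
P(s,[(305,338),(275,322),(322,300),(383,345),(345,385)],.11,"opening")
P(s,[(300,265),(330,243)],.03,"tape,plane")
E
```

```text
board scene [(0.403, -0.396), (0.646, -0.217), (0.653, -0.367), (0.387, -0.235)]
board side [(0.634, -0.375), (0.394, -0.391), (0.405, -0.214), (0.629, -0.196)]
st2 scene [(0.622, 0.085), (0.669, -0.083)]
st2 side [(0.656, -0.068), (0.617, 0.095)]
st1 scene [(0.467, 0.107), (0.516, -0.071)]
st1 side [(0.495, -0.049), (0.457, 0.113)]
case top side [(0.695, 0.206), (0.275, 0.194), (0.27, 0.37), (0.684, 0.385)]
batten axis side [(0.558, 0.304), (0.416, 0.287)]
offcut [(0.372, -0.019)]
offcut [(0.358, -0.001)]
opening [(0.519, 0.294), (0.607, 0.307), (0.572, 0.186), (0.369, 0.192), (0.362, 0.326)]
tape,plane [(0.769, 0.086), (0.77, -0.035)]
```

```bash
python3 - <<'E'
from h import *
c=cam("wrist"); save(c,"w0.png"); M=np.array(c["world_to_cam"]); print((-M[:3,:3].T@M[:3,3]).round(3),M[2,:3].round(2),c["f"])
E
```

```text
[ 0.551 -0.074  0.374] [-0.    0.29 -0.96] 318.77759397678625
```

View pics/w0.png

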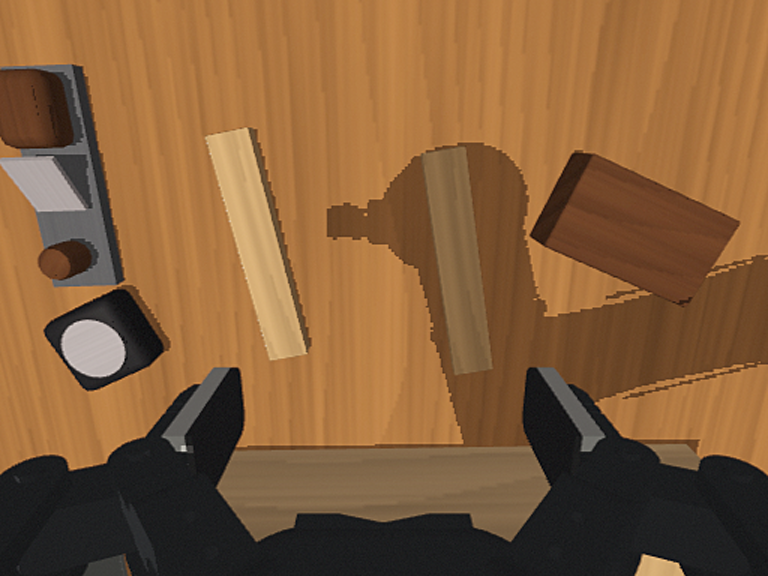

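Wrist view: sticker2 top corners at (205,137),(250,127),(305,352),(270,360); sticker1 at (422,153),(466,147),(492,370),(456,375); plane, tape and offcut are clear of both.

```bash
python3 - <<'E'
from h import *
c=cam("wrist")
for n,l in(("s2",[(205,137),(250,127),(305,352),(270,360)]),("s1",[(422,153),(466,147),(492,370),(456,375)])):
    p=np.array([ray(c,u/1.5,v/1.5,.016)[:2] for u,v in l]); d=(p[0]+p[1]-p[2]-p[3])/2
    print(n,p.mean(0).round(3),np.linalg.norm(d).round(3),"yaw-from-y deg",np.degrees(np.arctan2(-d[0],d[1])).round(1),p.round(3).tolist())
E
```

```text
s2 [0.645 0.008] 0.178 yaw-from-y deg -169.4 [[0.678, -0.076], [0.645, -0.083], [0.614, 0.092], [0.643, 0.099]]
s1 [0.491 0.022] 0.18 yaw-from-y deg -170.0 [[0.522, -0.065], [0.491, -0.069], [0.46, 0.108], [0.49, 0.113]]
```

Call:
{"method": "step_arm", "body": {"gripper": [0,0,0,0,0,0,0,0,1,1,1,1], "slide": [[0.048,0.004,0],[0.048,0.004,0],[0,0,-0.04],[0,0,-0.04],[0,0,-0.04],[0,0,-0.04],[0,0,-0.02],[0,0,-0.011],[0,0,0],[0,0,0],[0,0,0],[0,0,0]], "rot": [[0,0,5.3],[0,0,5.3],[0,0,0],[0,0,0],[0,0,0],[0,0,0],[0,0,0],[0,0,0],[0,0,0],[0,0,0],[0,0,0],[0,0,0]], "newtons": 50}}

```text
time: 1.8
eef_pos: [0.6463, 0.0081, 0.0267]
tcp_rot: [0.769, -0.639, 0.0, -0.0]
ft_force: [-0.5, -0.6, -0.1]
finger_gap: 0.0122
finger_force: 0.0
```

```bash
python3 - <<'E'
from h import *
print(observe()["finger_gap"],observe()["finger_force"])
a=cam("wrist")["frame"];b=cam("scene")["frame"][150:290,200:380];
b=cv2.resize(b,(494,384));print(observe()["finger_gap"])
cv2.imwrite("pics/w1.png",np.hstack([cv2.resize(a,(300,225)).copy() if 0 else a[:, 100:400],b])[:,:,::-1])
E
```

```text
0.012219919543904901 0.0
-7.503605104772904e-05
```

View pics/w1.png

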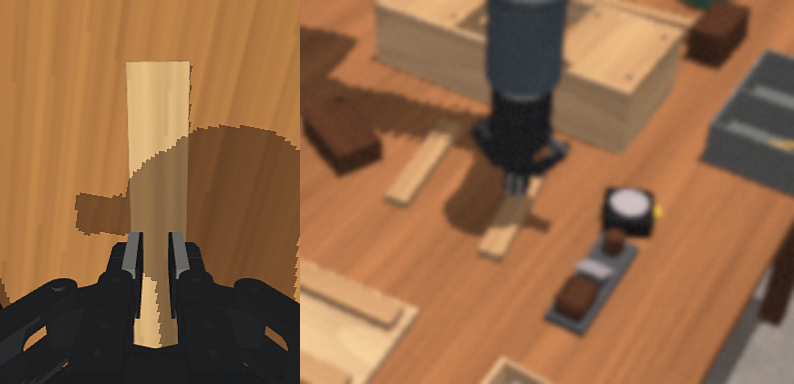

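The wrist view shows the sticker lined up between the shut fingers at (155,280). The fingertips have closed above the sticker, so I'll touch down gently with the fingers shut to measure their real height.

Call:
{"method": "step_arm", "body": {"gripper": [1,1,1,1], "slide": [[0,0,0],[0,0,-0.002],[0,0,-0.002],[0,0,0]], "rot": [[0,0,0],[0,0,0],[0,0,0],[0,0,0]]}}

```text
time: 2.4
eef_pos: [0.6458, 0.008, 0.0216]
tcp_rot: [0.769, -0.639, -0.0, 0.0]
ft_force: [0.3, -0.9, -0.4]
finger_gap: -0.0
finger_force: 0.0
```

Call:
{"method": "step_arm", "body": {"gripper": [1,1,1,1], "slide": [[0,0,-0.002],[0,0,-0.002],[0,0,-0.001],[0,0,0]], "rot": [[0,0,0],[0,0,0],[0,0,0],[0,0,0]]}}

```text
time: 2.9
eef_pos: [0.6459, 0.008, 0.0169]
tcp_rot: [0.769, -0.639, -0.0, 0.0]
ft_force: [-0.4, 0.1, -0.3]
finger_gap: -0.0001
finger_force: 0.0
```

```bash
python3 - <<'E'
from h import *
o=observe(); print(o["eef_pos"],o["ft_force"])
w=cam("wrist"); a=w["frame"][180:384,120:400]
s=cam("side")["frame"][110:190,200:300]
cv2.imwrite("pics/w2.png",np.hstack([cv2.resize(a,(412,300)),cv2.resize(s,(375,300),interpolation=cv2.INTER_CUBIC)])[:,:,::-1])
for z in(0,.016): print(proj(w,[.645,.008,z]))
E
```

```text
[0.64591848 0.00801366 0.01685447] [-0.3766164   0.09996076 -0.27718466]
[258.26994501 225.02230343]
[258.55889865 236.7269962 ]
```

View pics/w2.png

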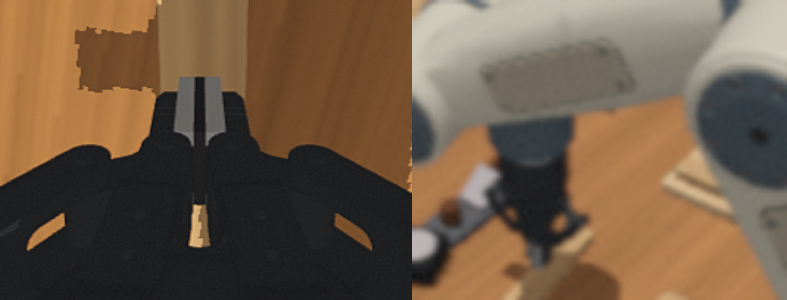

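Wrist crop: the shut tips' near edge is at (200,77), clearly above the sticker. Side crop: the tips are at (540,265). Next I'll work out the real tip height.

```bash
python3 - <<'E'
from h import *
import plant; print(plant.finger_overhang, [x for x in dir(plant) if x[0]!='_'])
s=cam("side"); w=cam("wrist")
for z in(0,.016,.03,.04): print(z,"side",proj(s,[.646,.008,z]).round(1),"obs 234.1,180.7","wrist",proj(w,[.644,-.003,z]).round(1),"obs v 232")
E
```

```text
0.022 ['MotionError', 'close_job', 'finger_overhang', 'observe', 'read_camera']
0 side [234.1 185.1] obs 234.1,180.7 wrist [263.7 208. ] obs v 232
0.016 side [233.9 182.4] obs 234.1,180.7 wrist [264.5 218.4] obs v 232
0.03 side [233.8 180.1] obs 234.1,180.7 wrist [265.3 229.1] obs v 232
0.04 side [233.7 178.4] obs 234.1,180.7 wrist [266. 238.] obs v 232
```

Call:
{"method": "step_arm", "body": {"gripper": [1,1,1,1,1], "slide": [[0,0,-0.002],[0,0,-0.002],[0,0,-0.002],[0,0,-0.002],[0,0,0]], "rot": [[0,0,0],[0,0,0],[0,0,0],[0,0,0],[0,0,0]]}}

```text
time: 3.72
eef_pos: [0.6458, 0.008, 0.0087]
tcp_rot: [0.769, -0.639, -0.0, 0.0]
ft_force: [-0.4, -0.2, 0.1]
finger_gap: 0.0001
finger_force: 0.0
```

Call:
{"method": "step_arm", "body": {"gripper": [1,1,1,1], "slide": [[0,0,-0.002],[0,0,-0.002],[0,0,-0.002],[0,0,0]], "rot": [[0,0,0],[0,0,0],[0,0,0],[0,0,0]]}}

```text
time: 4.22
eef_pos: [0.6458, 0.008, 0.0027]
tcp_rot: [0.769, -0.639, -0.0, 0.0]
ft_force: [-0.6, 0.1, -0.1]
finger_gap: -0.0002
finger_force: 0.0
```

Call:
{"method": "step_arm", "body": {"gripper": [1,1,1,1], "slide": [[0,0,-0.002],[0,0,-0.002],[0,0,-0.002],[0,0,0]], "rot": [[0,0,0],[0,0,0],[0,0,0],[0,0,0]]}}

```text
time: 4.72
eef_pos: [0.6464, 0.008, 0.0017]
tcp_rot: [0.77, -0.638, 0.001, -0.001]
ft_force: [-11.0, 2.7, 25.3]
finger_gap: -0.0004
finger_force: 12.5
```

```bash
python3 - <<'E'
from h import *
o=observe(); print(o["eef_pos"],o["ft_force"])
w=cam("wrist"); a=w["frame"][180:384,120:400]; M=np.array(w["world_to_cam"]); print(-M[:3,:3].T@M[:3,3])
cv2.imwrite("pics/w3.png",cv2.resize(a,(412,300))[:,:,::-1])
E
```

```text
[0.64639797 0.00800188 0.00171122] [-10.97882435   2.73558057  25.25566173]
[ 0.66074238 -0.06490806  0.15895782]
```

View pics/w3.png

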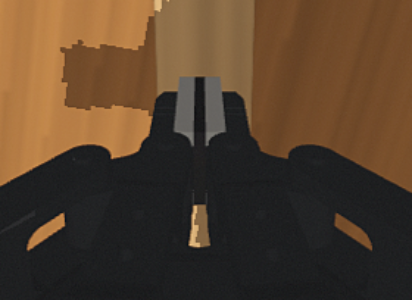

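Contact at reported z = 0.0017 on a 16 mm high top means the real fingertips are about 15 mm behind the reported TCP, not 22 mm ahead of it. I'll use that offset from here on.

Call:
{"method": "step_arm", "body": {"gripper": [0,0,0,0,0,0,0,0,1,1,1,1], "slide": [[0,0,0.02],[0,0,0.005],[0,0,0],[0,0,0],[0,0,0],[0,0,-0.012],[0,0,-0.012],[0,0,-0.01],[0,0,0],[0,0,0],[0,0,0],[0,0,0]], "rot": [[0,0,0],[0,0,0],[0,0,0],[0,0,0],[0,0,0],[0,0,0],[0,0,0],[0,0,0],[0,0,0],[0,0,0],[0,0,0],[0,0,0]]}}

```text
time: 6.28
eef_pos: [0.6466, 0.0081, -0.0112]
tcp_rot: [0.769, -0.639, 0.001, -0.001]
ft_force: [-0.2, -0.2, 2.4]
finger_gap: 0.0309
finger_force: 50.7
```

Call:
{"method": "step_arm", "body": {"gripper": [1,1,1,1,1,1,1,1,1,1,1,1], "slide": [[0,0,0.05],[0,0,0.05],[-0.0055,-0.05,0],[-0.0055,-0.05,0],[-0.0055,-0.05,0],[-0.0055,-0.05,0],[-0.0055,-0.05,0],[-0.0055,-0.05,0],[0,0,0],[0,0,-0.03],[0,0,-0.02],[0,0,0]], "rot": [[0,0,0],[0,0,0],[0,0,-1],[0,0,-1],[0,0,-1],[0,0,-1],[0,0,-1],[0,0,-0.6],[0,0,0],[0,0,0],[0,0,0],[0,0,0]]}}

```text
time: 7.78
eef_pos: [0.6117, -0.2908, 0.036]
tcp_rot: [0.737, -0.675, -0.002, 0.001]
ft_force: [-0.3, 0.2, -0.8]
finger_gap: 0.0306
finger_force: 50.3
```

```bash
python3 - <<'E'
from h import *
a=cam("scene")["frame"][215:320,120:290]; b=cam("side")["frame"][110:200,240:360]
cv2.imwrite("pics/p1.png",np.hstack([cv2.resize(a,(400,280)),cv2.resize(b,(373,280))])[:,:,::-1])
E
```

```text
(no output)
```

View pics/p1.png

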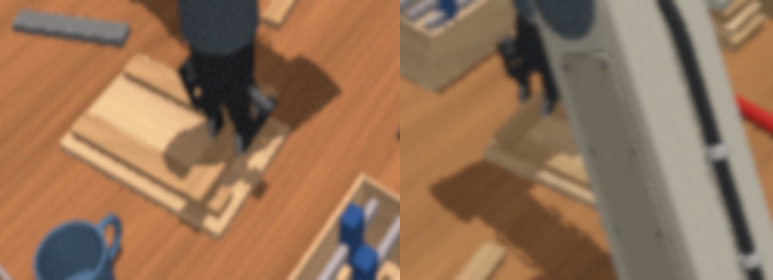

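Sticker2 is held over the far end of the slats, square to them, at about (240,160) in the scene crop. I'll lower it and release.

Call:
{"method": "step_arm", "body": {"gripper": [1,1,1,0,0,0,0,0,0,0,0,0], "slide": [[0,0,-0.008],[0,0,-0.007],[0,0,0],[0,0,0],[0,0,0],[0,0,0],[0,0,0],[0,0,0.04],[0,0,0.05],[-0.02,0.052,0],[-0.02,0.052,0],[-0.02,0.052,0]], "rot": [[0,0,0],[0,0,0],[0,0,0],[0,0,0],[0,0,0],[0,0,0],[0,0,0],[0,0,0],[0,0,0],[0,0,1],[0,0,1],[0,0,1]]}}

```text
time: 9.38
eef_pos: [0.5523, -0.1346, 0.1132]
tcp_rot: [0.755, -0.656, 0.0, -0.0]
ft_force: [1.1, 1.8, -0.3]
finger_gap: 0.0855
finger_force: 0.0
```

Call:
{"method": "step_arm", "body": {"gripper": [0,0,0,0,0,0,0,0,0], "slide": [[-0.02,0.052,0],[-0.02,0.052,0],[-0.02,0.052,0],[0,0,0],[0,0,-0.04],[0,0,-0.04],[0,0,-0.02],[0,0,-0.005],[0,0,0]], "rot": [[0,0,1],[0,0,1],[0,0,0],[0,0,0],[0,0,0],[0,0,0],[0,0,0],[0,0,0],[0,0,0]]}}

```text
time: 10.5
eef_pos: [0.4936, 0.0197, 0.0085]
tcp_rot: [0.766, -0.643, 0.0, -0.0]
ft_force: [-0.4, -0.4, 0.8]
finger_gap: 0.0853
finger_force: 0.0
```

Call:
{"method": "step_arm", "body": {"gripper": [0,0,1,1,1,1,1,1,1], "slide": [[-0.002,0.002,-0.01],[0,0,-0.0097],[0,0,0],[0,0,0],[0,0,0],[0,0,0],[0,0,0.05],[0,0,0.05],[0,0,0]], "rot": [[0,0,0],[0,0,0],[0,0,0],[0,0,0],[0,0,0],[0,0,0],[0,0,0],[0,0,0],[0,0,0]]}}

```text
time: 11.62
eef_pos: [0.4939, 0.0227, 0.0924]
tcp_rot: [0.766, -0.643, 0.003, -0.004]
ft_force: [-0.9, 0.2, -1.7]
finger_gap: 0.0308
finger_force: 50.0
```

Call:
{"method": "step_arm", "body": {"gripper": [1,1,1,1,1,1,1,1,1,1,1], "slide": [[-0.01,-0.047,0],[-0.01,-0.047,0],[-0.01,-0.047,0],[-0.01,-0.047,0],[-0.01,-0.047,0],[-0.01,-0.047,0],[-0.01,-0.047,0],[0,0,0],[0,0,-0.03],[0,0,-0.02],[0,0,0]], "rot": [[0,0,-1],[0,0,-1],[0,0,-1],[0,0,-1],[0,0,-1],[0,0,0],[0,0,0],[0,0,0],[0,0,0],[0,0,0],[0,0,0]]}}

```text
time: 13.0
eef_pos: [0.4195, -0.3056, 0.0364]
tcp_rot: [0.737, -0.675, -0.002, 0.001]
ft_force: [0.7, -0.1, 0.2]
finger_gap: 0.031
finger_force: 50.0
```

Call:
{"method": "step_arm", "body": {"gripper": [1,1,1,0,0,0,0,0,0,0,0,0], "slide": [[0.003,0,-0.008],[0,0,-0.0075],[0,0,0],[0,0,0],[0,0,0],[0,0,0],[0,0,0],[0,0,0.04],[0,0,0.05],[0.03,0,0.06],[0.04,0,0.06],[0,0,0]], "rot": [[0,0,0],[0,0,0],[0,0,0],[0,0,0],[0,0,0],[0,0,0],[0,0,0],[0,0,0],[0,0,0],[0,0,0],[0,0,0],[0,0,0]]}}

```text
time: 14.5
eef_pos: [0.4903, -0.308, 0.2252]
tcp_rot: [0.738, -0.675, 0.004, -0.001]
ft_force: [-0.3, 0.6, -1.5]
finger_gap: 0.0851
finger_force: 0.0
```

```bash
python3 - <<'E'
from h import *
c=cam("wrist"); save(c,"w4.png")
o=observe();print(o["eef_pos"],o["qpos"].round(3))
E
```

```text
[ 0.48822973 -0.3070862   0.22218451] [-0.291  0.305  0.189 -0.    -1.451  0.378]
```

View pics/w4.png

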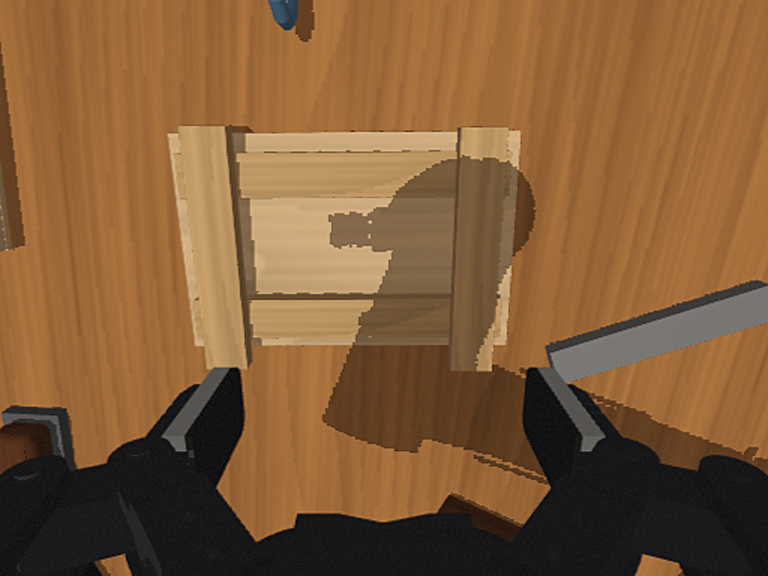

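Both stickers lie across the slats: the far one spans (180–228,127) to (206–250,367), the near one (459–507,128) to (451–492,370). Now I'll check those numbers in the stack frame.

```bash
python3 - <<'E'
from h import *
c=cam("wrist")
def Q(l,z): return np.array([ray(c,u/1.5,v/1.5,z)[:2] for u,v in l])
b=Q([(170,134),(519,131),(507,345),(195,346)],.015); C=b.mean(0)
x=(b[0]+b[3]-b[1]-b[2]); x/=np.linalg.norm(x); y=np.array([-x[1],x[0]])
print("stack",C.round(3),"yaw",np.arctan2(x[1],x[0]).round(3),b.round(3).tolist())
for l in([(180,127),(228,127),(250,366),(206,368)],[(459,128),(507,128),(492,370),(451,370)]):
    p=Q(l,.047); d=p[2]+p[3]-p[0]-p[1]; m=p.mean(0)-C
    print((m@x).round(3),(m@y).round(3),"skew",np.arctan2(d@x,d@y).round(3),np.linalg.norm(d)/2)
E
```

```text
stack [ 0.517 -0.3  ] yaw 0.094 [[0.651, -0.371], [0.398, -0.396], [0.38, -0.228], [0.637, -0.204]]
0.091 -0.0 skew 0.009 0.17491882546750767
-0.095 0.002 skew -0.004 0.17653999441728507
```

Call:
{"method": "step_arm", "body": {"gripper": [0.4,0.4,0.4,0.4,0.4,0.4,0.4,0.4,0.4,0.4,0.4,0.4], "slide": [[-0.006,0.05,0],[-0.006,0.05,0],[-0.006,0.05,0],[-0.006,0.05,0],[-0.006,0.05,0],[-0.006,0.05,0],[-0.006,0.05,0],[-0.006,0.05,0],[-0.006,0.05,0],[-0.006,0.05,0],[-0.006,0.05,0],[-0.002,0.05,0]], "rot": [[0,0,7.2],[0,0,7.2],[0,0,7.2],[0,0,7.2],[0,0,7.2],[0,0,7.2],[0,0,7.2],[0,0,7.2],[0,0,7.2],[0,0,7.2],[0,0,7.2],[0,0,7.2]]}}

```text
time: 16.1
eef_pos: [0.4172, 0.2934, 0.2194]
tcp_rot: [1.0, 0.014, -0.001, 0.001]
ft_force: [1.7, -0.0, 0.6]
finger_gap: 0.0513
finger_force: 0.0
```

Call:
{"method": "step_arm", "body": {"gripper": [0.4,0.4], "slide": [[0,0,0],[0,0,0]], "rot": [[0,0,0],[0,0,0]]}}

```text
time: 16.35
eef_pos: [0.418, 0.292, 0.2195]
tcp_rot: [1.0, 0.012, -0.001, 0.001]
ft_force: [0.1, -0.9, -0.5]
finger_gap: 0.0515
finger_force: 0.0
```

```bash
python3 - <<'E'
from h import *
c=cam("wrist"); save(c,"w5.png")
o=observe();print(o["eef_pos"],o["tcp_rot"],o["qpos"].round(3),o["finger_gap"])
E
```

```text
[0.41823227 0.29171061 0.21997732] [ 9.99932456e-01  1.15855176e-02 -5.82074245e-04  7.20806326e-04] [ 0.917  0.176  0.014 -0.    -1.411  0.677] 0.05150697852273133
```

View pics/w5.png

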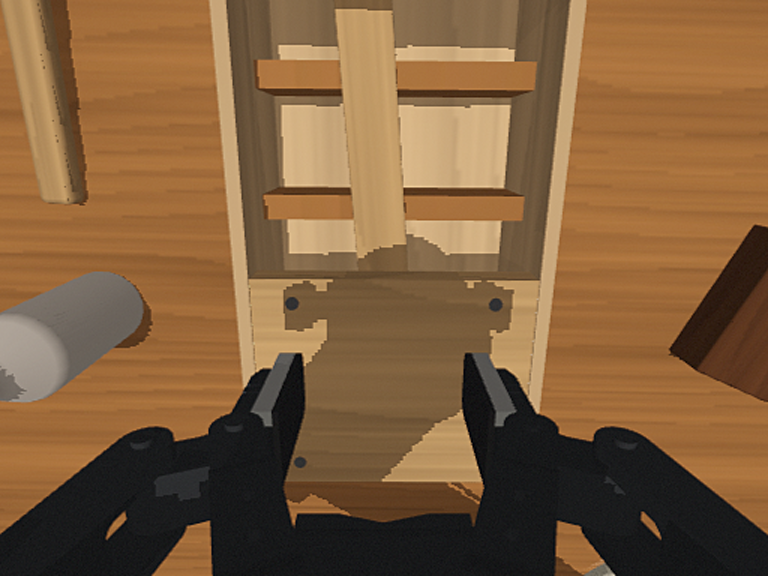

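Wrist view: near board edge at v≈275, bearers at v≈75 and v≈205, batten from its top end (336–392,10) down to (362–405,250). Glue bottle and offcut are clear of the case.

```bash
python3 - <<'E'
from h import *
c=cam("wrist")
def Q(l,z): return np.array([ray(c,u/1.5,v/1.5,z)[:2] for u,v in l]).round(4)
print("near edge",Q([(248,278),(542,278)],.11).tolist())
print("walls top outer far/near",Q([(210,0),(586,0),(248,360)],.11).tolist())
print("far bearer top",Q([(257,60),(536,62),(258,90),(536,92)],.063).tolist())
print("near bearer top",Q([(265,193),(522,193),(265,219),(522,219)],.063).tolist())
b=Q([(336,10),(392,10),(362,270),(405,245)],.079); print("batten",b.tolist())
l=Q([(336,10),(359,250)],.079);r=Q([(392,10),(405,245)],.079)
for e in(l,r): d=e[0]-e[1]; print("yaw",np.arctan2(d[1],d[0]).round(3))
print("center line",((l+r)/2).tolist())
E
```

```text
near edge [[0.4141, 0.3695], [0.418, 0.1986]]
walls top outer far/near [[0.5569, 0.3798], [0.5612, 0.194], [0.3616, 0.3726]]
far bearer top [[0.5368, 0.3695], [0.5396, 0.2018], [0.52, 0.3698], [0.5228, 0.1998]]
near bearer top [[0.4579, 0.3685], [0.4617, 0.2018], [0.4409, 0.3694], [0.4448, 0.2]]
batten [[0.561, 0.3205], [0.5617, 0.2894], [0.4119, 0.3045], [0.429, 0.2773]]
yaw 0.103
yaw 0.091
center line [[0.56135, 0.30495], [0.42705, 0.2919]]
```

Call:
{"method": "step_arm", "body": {"gripper": [0.4,0.4,0.4,0.4,0.4,0.4,0.4,0.4,0.4], "slide": [[0.038,0.0035,0],[0.038,0.0035,0],[0.0385,0.0035,0],[0,0,-0.05],[0,0,-0.05],[0,0,-0.03],[0,0,-0.015],[0,0,0],[0,0,0]], "rot": [[0,0,1.4],[0,0,1.4],[0,0,1.4],[0,0,0],[0,0,0],[0,0,0],[0,0,0],[0,0,0],[0,0,0]]}}

```text
time: 17.58
eef_pos: [0.5341, 0.3039, 0.0775]
tcp_rot: [0.999, 0.049, 0.001, -0.001]
ft_force: [1.0, 0.1, -0.3]
finger_gap: 0.0511
finger_force: 0.0
```

```bash
python3 - <<'E'
from h import *
o=observe();print(o["eef_pos"],o["tcp_rot"],o["ft_force"])
a=cam("wrist")["frame"][120:384,110:402]; b=cam("scene")["frame"][110:210,215:355]
cv2.imwrite("pics/p2.png",np.hstack([cv2.resize(a,(365,330)),cv2.resize(b,(430,330))])[:,:,::-1])
E
```

```text
[0.53411016 0.30391194 0.07749704] [ 9.98807646e-01  4.87957993e-02  1.29630249e-03 -7.58555400e-04] [ 1.01321044  0.08052655 -0.29131204]
```

View pics/p2.png

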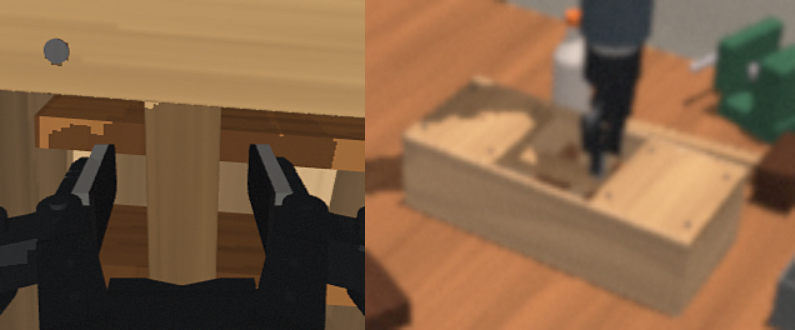

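The fingers straddle the batten at (182,190) and sit between the top boards, well centred. Now lower and grip, using only numeric checks from here (10 pictures used).

Call:
{"method": "step_arm", "body": {"gripper": [0.4,0.4,0.4,1,1,1,1], "slide": [[0,0,-0.012],[0,0,-0.008],[0,0,-0.006],[0,0,0],[0,0,0],[0,0,0],[0,0,0]], "rot": [[0,0,0],[0,0,0],[0,0,0],[0,0,0],[0,0,0],[0,0,0],[0,0,0]], "newtons": 80}}

```text
time: 18.55
eef_pos: [0.5331, 0.3035, 0.0497]
tcp_rot: [0.999, 0.049, 0.0, -0.0]
ft_force: [-0.6, 0.7, -1.0]
finger_gap: 0.03
finger_force: 80.3
```

Call:
{"method": "step_arm", "body": {"gripper": [1,1,1,1,1,1,1,1,1], "slide": [[0,0,0.005],[0,0,0],[-0.02,-0.002,0],[-0.02,-0.002,0],[-0.01,-0.001,0],[-0.004,0,0],[-0.004,0,0],[-0.003,0,0],[0,0,0]], "rot": [[0,0,0],[0,0,0],[0,0,0],[0,0,0],[0,0,0],[0,0,0],[0,0,0],[0,0,0],[0,0,0]]}}

```text
time: 19.68
eef_pos: [0.4722, 0.2985, 0.0547]
tcp_rot: [0.999, 0.049, 0.0, 0.0]
ft_force: [-0.8, 0.1, -2.0]
finger_gap: 0.0301
finger_force: 80.3
```

Call:
{"method": "step_arm", "body": {"gripper": [1,1,1], "slide": [[-0.003,0,0],[-0.003,0,0],[0,0,0]], "rot": [[0,0,0],[0,0,0],[0,0,0]]}}

```text
time: 20.05
eef_pos: [0.4659, 0.2985, 0.0547]
tcp_rot: [0.999, 0.049, -0.0, 0.0]
ft_force: [-0.2, -0.8, -1.4]
finger_gap: 0.0305
finger_force: 80.3
```

Call:
{"method": "step_arm", "body": {"gripper": [1,1,1,1], "slide": [[-0.003,0,0],[-0.003,0,0],[-0.002,0,0],[0,0,0]], "rot": [[0,0,0],[0,0,0],[0,0,0],[0,0,0]]}}

```text
time: 20.55
eef_pos: [0.458, 0.2985, 0.0547]
tcp_rot: [0.999, 0.049, 0.0, -0.0]
ft_force: [-0.2, -0.7, -0.1]
finger_gap: 0.0297
finger_force: 80.3
```

```bash
python3 - <<'E'
from h import *
o=observe();print(o["eef_pos"],o["ft_force"],o["ft_torque"])
# is the batten's far end seen in the wrist view? sample along its axis
c=cam("wrist"); f=c["frame"]
e=o["eef_pos"][:2]; u=np.array([.9953,.0968])
for d in range(10,125,5):
    p=e+u*d/1000; q=proj(c,[*p,.085]); a,b=q.round().astype(int)
    print(d,(p[0]-.4906).round(3),a,b,f[b,a].tolist() if 0<=b<384 else None)
E
```

```text
[0.45797101 0.29854321 0.05473975] [-0.15689888 -0.66871691 -0.11906323] [-0.0145152   0.01278694  0.00249328]
10 -0.023 254 247 [121, 92, 60]
15 -0.018 254 237 [122, 92, 59]
20 -0.013 254 226 [122, 94, 59]
25 -0.008 254 215 [122, 93, 59]
30 -0.003 254 204 [197, 158, 106]
35 0.002 254 193 [197, 159, 106]
40 0.007 254 181 [198, 159, 106]
45 0.012 254 169 [198, 159, 106]
50 0.017 254 157 [199, 160, 108]
55 0.022 254 145 [200, 160, 108]
60 0.027 254 132 [200, 161, 108]
65 0.032 254 119 [200, 161, 110]
70 0.037 254 106 [201, 162, 110]
75 0.042 254 93 [201, 161, 108]
80 0.047 254 79 [202, 164, 109]
85 0.052 254 65 [203, 164, 109]
90 0.057 254 50 [202, 164, 108]
95 0.062 254 35 [129, 104, 72]
100 0.067 254 20 [130, 103, 74]
105 0.072 254 4 [131, 105, 73]
110 0.077 254 -12 None
115 0.082 254 -29 None
120 0.087 254 -46 None
```

```bash
python3 - <<'E'
from h import *
c=cam("wrist"); f=c["frame"].astype(int)
for v in(2,8,15,22,28,34,40,50): print(v,[f[v,a].tolist() for a in range(205,306,9)])
E
```

```text
2 [[127, 100, 71], [121, 95, 68], [122, 98, 68], [125, 101, 70], [128, 102, 73], [132, 105, 75], [125, 100, 71], [126, 100, 69], [141, 111, 80], [137, 109, 78], [137, 109, 78], [140, 112, 80]]
8 [[125, 99, 70], [121, 95, 67], [122, 98, 68], [125, 100, 71], [127, 101, 70], [132, 104, 75], [125, 100, 70], [127, 101, 71], [140, 113, 79], [135, 108, 75], [138, 109, 78], [139, 112, 79]]
15 [[127, 101, 71], [120, 97, 68], [123, 99, 69], [125, 100, 70], [129, 103, 73], [133, 107, 76], [126, 101, 71], [128, 101, 74], [141, 114, 80], [135, 108, 75], [138, 110, 78], [138, 111, 79]]
22 [[125, 100, 70], [121, 95, 67], [121, 97, 67], [125, 98, 69], [128, 101, 73], [131, 105, 74], [125, 100, 71], [128, 102, 72], [142, 113, 81], [137, 109, 77], [140, 112, 78], [138, 111, 79]]
28 [[126, 101, 71], [122, 97, 69], [123, 98, 69], [127, 101, 72], [128, 102, 71], [131, 105, 73], [125, 100, 69], [131, 103, 73], [143, 114, 81], [138, 111, 79], [142, 112, 80], [139, 112, 79]]
34 [[127, 102, 74], [122, 97, 68], [123, 98, 68], [126, 99, 69], [128, 102, 72], [133, 108, 75], [125, 98, 69], [131, 105, 75], [142, 114, 81], [136, 108, 77], [141, 113, 81], [137, 111, 77]]
40 [[125, 100, 73], [195, 155, 103], [203, 163, 110], [203, 164, 111], [208, 169, 115], [205, 166, 113], [205, 165, 112], [206, 167, 112], [201, 161, 107], [202, 162, 110], [197, 158, 105], [137, 112, 79]]
50 [[206, 170, 125], [192, 151, 100], [201, 161, 108], [200, 159, 107], [206, 166, 113], [204, 164, 110], [201, 163, 107], [204, 166, 112], [199, 159, 107], [200, 160, 109], [192, 153, 103], [138, 110, 79]]
```

Now I have it: the batten's far end is at case x ≈ +61 (clear of the far board) and its centre at −69. I'll tilt it about the midpoint between the near bearer edge and the near board edge, with the far end rising.

Call:
{"method": "step_arm", "body": {"gripper": [1,1,1,1,1], "slide": [[0.0009,0.0001,0.0013],[0.0009,0.0001,0.0013],[0.0008,0.0001,0.0014],[0.0007,0.0001,0.0014],[0,0,0]], "rot": [[0.24,-2.49,0],[0.24,-2.49,0],[0.24,-2.49,0],[0.24,-2.49,0],[0,0,0]]}}

```text
time: 21.28
eef_pos: [0.4607, 0.2986, 0.06]
tcp_rot: [0.995, 0.049, 0.087, -0.004]
ft_force: [-0.2, 0.4, -0.8]
finger_gap: 0.03
finger_force: 80.5
```

Call:
{"method": "step_arm", "body": {"gripper": [1,1,1,1,1,1], "slide": [[0.0007,0.0001,0.0014],[0.0007,0.0001,0.0014],[0.0005,0,0.0015],[0.0005,0,0.0015],[0.0004,0,0.0012],[0,0,0]], "rot": [[0.24,-2.49,0],[0.24,-2.49,0],[0.24,-2.49,0],[0.24,-2.49,0],[0.2,-2,0],[0,0,0]]}}

```text
time: 22.02
eef_pos: [0.4642, 0.2984, 0.0669]
tcp_rot: [0.98, 0.048, 0.19, -0.008]
ft_force: [0.6, -0.2, -1.1]
finger_gap: 0.0302
finger_force: 80.5
```

Call:
{"method": "step_arm", "body": {"gripper": [1,1,1,1,1,1], "slide": [[0.0129,0.0013,0.0053],[0.0129,0.0013,0.0053],[0.0129,0.0013,0.0053],[0.0129,0.0013,0.0053],[0.0129,0.0013,0.0053],[0,0,0]], "rot": [[0,0,0],[0,0,0],[0,0,0],[0,0,0],[0,0,0],[0,0,0]]}}

```text
time: 22.78
eef_pos: [0.5299, 0.3062, 0.0941]
tcp_rot: [0.98, 0.047, 0.191, -0.01]
ft_force: [0.4, -1.3, -1.8]
finger_gap: 0.0303
finger_force: 80.5
```

Call:
{"method": "step_arm", "body": {"gripper": [1,1,1,1,1,1], "slide": [[0.0129,0.0013,0.0053],[0.0129,0.0013,0.0053],[0.0129,0.0013,0.0053],[0.0129,0.0013,0.0053],[0.0129,0.0013,0.0053],[0,0,0]], "rot": [[0,0,0],[0,0,0],[0,0,0],[0,0,0],[0,0,0],[0,0,0]]}}

```text
time: 23.52
eef_pos: [0.5935, 0.3123, 0.12]
tcp_rot: [0.98, 0.048, 0.191, -0.009]
ft_force: [-0.3, 0.1, -1.5]
finger_gap: 0.0301
finger_force: 80.5
```

Call:
{"method": "step_arm", "body": {"gripper": [1,1,1,1,1,1,1,1,1,1], "slide": [[0,0,0.03],[0,0,0.04],[0,0,0.04],[0,0,0],[0,0,0],[0,0,0],[0,0,0],[0,0,0],[0,0,0],[0,0,0]], "rot": [[0,0,0],[0,0,0],[0,0,0],[0,0,0],[-0.48,4.98,0],[-0.48,4.98,0],[-0.48,4.98,0],[-0.48,4.98,0],[-0.2,2,0],[0,0,0]]}}

```text
time: 24.78
eef_pos: [0.593, 0.312, 0.2278]
tcp_rot: [0.999, 0.048, -0.001, 0.001]
ft_force: [-0.6, 0.2, -1.1]
finger_gap: 0.0302
finger_force: 80.5
```

Call:
{"method": "step_arm", "body": {"gripper": [1,1,1,1,1,1,1,1,1,1,1,1], "slide": [[-0.003,-0.03,0],[-0.0035,-0.047,0],[-0.0035,-0.047,0],[-0.0035,-0.047,0],[-0.0035,-0.047,0],[-0.0035,-0.047,0],[-0.0035,-0.047,0],[-0.0035,-0.047,0],[-0.0035,-0.047,0],[-0.0035,-0.047,0],[-0.0035,-0.047,0],[-0.0035,-0.047,0]], "rot": [[0,0,0],[0,0,0],[0,0,0],[0,0,0],[0,0,0],[0,0,0],[0,0,0],[0,0,0],[0,0,0],[0,0,0],[0,0,0],[0,0,0]]}}

```text
time: 26.28
eef_pos: [0.5508, -0.2357, 0.2298]
tcp_rot: [0.999, 0.049, 0.0, 0.0]
ft_force: [0.4, -0.2, -0.9]
finger_gap: 0.0298
finger_force: 80.5
```

Call:
{"method": "step_arm", "body": {"gripper": [1,1,1,1,1,1,1,1,1,1], "slide": [[0,-0.04,0],[0,-0.0215,0],[0,0,-0.02],[0,0,-0.03],[0,0,-0.025],[0,0,-0.018],[0,0,0],[0,0,0],[0,0,0],[0,0,0]], "rot": [[0,0,0],[0,0,0],[0,0,0],[0,0,0],[0,0,0],[0,0,0],[0,0,0],[0,0,0],[0,0,0],[0,0,0]]}}

```text
time: 27.52
eef_pos: [0.5521, -0.2964, 0.1378]
tcp_rot: [0.999, 0.049, 0.001, 0.0]
ft_force: [-0.0, 0.4, -1.5]
finger_gap: 0.0303
finger_force: 80.5
```

```bash
python3 - <<'E'
from h import *
o=observe();print(o["time"],o["eef_pos"],o["tcp_rot"],o["joint_vel"].round(3),o["finger_force"],o["finger_gap"])
c=cam("wrist"); f=c["frame"].astype(int)
# far end of batten in wrist view (was at v~37, cols 212..297)
for v in(20,34,40,55,80): print(v,[f[v,a].tolist() for a in range(196,316,14)])
s=cam("scene"); hsv=cv2.cvtColor(s["frame"],cv2.COLOR_RGB2HSV)
e=o["eef_pos"]; u=np.array([.9955,.0945,0])
for d in(-.166-.012,-.16,.088,.094+.012):
    q=proj(s,e+u*d+[0,0,.021]); a,b=q.round().astype(int); print(d,q.round(),s["frame"][b,a])
E
```

```text
27.525 [ 0.55205809 -0.29643277  0.13781513] [9.98805415e-01 4.88600478e-02 6.19058418e-04 2.35812274e-04] [-0.001  0.004 -0.003 -0.001  0.001 -0.001] 80.49736976623535 0.03028294464553892
20 [[166, 112, 61], [167, 113, 60], [162, 108, 58], [165, 111, 61], [164, 111, 62], [166, 112, 60], [168, 113, 61], [167, 114, 61], [169, 114, 62]]
34 [[168, 112, 61], [167, 112, 59], [166, 110, 59], [167, 111, 60], [166, 110, 59], [165, 111, 62], [163, 108, 59], [163, 108, 58], [161, 108, 58]]
40 [[159, 106, 57], [158, 105, 56], [205, 165, 111], [207, 168, 113], [206, 167, 113], [209, 169, 115], [204, 165, 110], [202, 162, 108], [172, 117, 65]]
55 [[168, 113, 63], [168, 112, 59], [201, 163, 108], [205, 164, 112], [205, 166, 110], [207, 168, 112], [204, 165, 111], [195, 155, 103], [157, 105, 56]]
80 [[199, 160, 108], [103, 80, 54], [204, 165, 112], [203, 164, 111], [204, 165, 110], [208, 168, 113], [204, 164, 111], [193, 155, 100], [199, 158, 107]]
-0.17800000000000002 [152. 216.] [186 124  82]
-0.16 [156. 218.] [222 170 118]
0.088 [224. 247.] [179 137  94]
0.106 [229. 249.] [159 115  79]
```

```bash
python3 -c "
from plant import close_job; print(close_job())"
```

```text
the job is handed in; nothing more can be done
None
```

The job is handed in: both stickers measured within 4 mm of their places, and the batten came out of the case tilted about 22°. It is now held still and level about 10 cm above the stickers, centred and in line with the slats, but no verdict came back.

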